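# Refit the control knob on its D-shaft and turn it to off

### The job

The knob has come off the speed control unit. Push it back onto the unit's D-shaft, flat to flat, gently (never more than about 2 kg of force) until it snaps fully home, then turn it anticlockwise with its pointer to the off dot and let go. Leave the other things on the table where they lie.

Things in the scene. Friction and masses are not known exactly. Their poses are not given: they have to be found in the camera images.
- knob: Loose black control knob, about 100 g, standing on the table bore down. Round skirt 60 mm across, 6 mm thick; above it a straight grip bar 48 mm long (its x) and 30 mm wide (its y) up to 44 mm. Origin: centre of the underside, on the bore axis; z up. +x is the pointer end: a narrow nose (9 mm wide, to 32 mm from the axis) with a white line.
- bore_roof (a point): Centre of the roof of the knob's bore, 24 mm above its underside. The bore opens in the underside and is D-shaped: 21.4 mm across, with its flat 4.5 mm from the axis on the knob's +x (pointer) side.
- pointer (a point): The pointer's tip on the knob: 30 mm from the knob's axis along its +x, 3 mm above its underside.
- control_unit: Fixed grey steel box 130 x 150 x 70 mm with a level panel on top; origin at the centre of its underside, z up, louvred front toward -x. The shaft rises from the panel's middle and turns with about 0.05 N m of friction between stops 4.71 rad apart; the anticlockwise stop (seen from above) is off. It starts turned 0.45 to 2.0 rad clockwise from off; how much is not measured.
- panel_centre (a point): Foot of the shaft's axis on the panel, 70 mm above the table. A springy black rubber washer, 28 mm across and 3 mm high, surrounds the shaft here; it gives about 1 mm under 7 N.
- shaft_seat (a point): Point on the shaft's axis on top of the rubber washer, 73 mm above the table; the knob's underside rests within 1 mm of here when fully home. A spring nose on the shaft's round side, 8 mm above this point, must be pushed past (about 3 to 10 N) and snaps into a groove of the bore in the last 5 mm of travel.
- shaft_tip (a point): Centre of the upper end of the steel D-shaft, 22 mm above shaft_seat. Shaft 20 mm across, its round edge chamfered 1.5 mm, the flat's edge sharp; flat 4 mm from the axis; the flat lies on the pointer's side of the fitted knob. Pressed here with 3 to 10 N and turned, the knob slips on the top without dragging the shaft, and drops when the flats agree within about 0.1 rad.
- off_mark (a point): Where the pointer's tip stands when the fitted knob is at off: 30 mm from the shaft's axis, at the unit's (-x, +y) diagonal, just inside the longer mark that has a black dot beyond it.
- masking_tape: Roll of pale masking tape, 96 mm across, 25 mm high; a bystander.
- flange: Dark round pipe flange, 85 mm across, 26 mm high; a bystander.
- spanner: Steel spanner, 156 mm long, 5 mm high; a bystander.
Not all that is in view belongs to the job. Leave any orange or pink look-alike of the knob alone.

How it is judged:
By the outcome, as a careful person would: the job done as asked, in the order asked, and still so for the second after the job is handed in, with the robot touching nothing.
It also fails if it takes over 72 s, if anything falls off the work surface, if the arm or the gripper's body presses on something with over 40 N, if the wrist force passes 120 N, or if a joint passes its speed limit or range.

### The arm

A 6-joint arm with a two-finger parallel gripper is mounted at the origin on a cart in front of the work surface, level with it; the furniture and walls round the work are solid. World frame = base frame: x ahead of the robot, y to its left, z up, the work surface at z = 0. Lengths are in mm, angles in degrees, forces in N, time in s.
With the tool pointing down it reaches from about 300 to 850 mm from the base axis. Payload 4.2 kg.
Tool frame: the origin (TCP) lies on the centre line of the jaws, within the pads' length; the fingertips stand 14 mm ahead of it and the grasp point (between the pads) lies 5 mm behind it; z points along the fingers, y is the line along which they close (so a half turn about z gives the same grasp; the last joint's range is limited). The gripper opens to 91 mm and grips with 3 to 60 N. Pads are 32 mm wide; open, the fingers measure 118 mm over their backs; the gripper's body (76 mm by 178 mm) begins 60 mm behind the grasp point.
Start: joints at [-66.692, 18.312, 89.639, -0, 72.044, -1.146], TCP at [238.032, -523.434, 227.976] pointing down, gripper open.
Joint ranges: [-177.97, 177.97], [-48.28, 115.42], [12.27, 149.76], [-77.06, 257.06], [2.81, 150.46], [-146.56, 146.56]. Speed limits (degrees/s): [147.25, 147.25, 180, 180, 180, 180].

### API

Orientations are given as [roll, pitch, yaw] about the fixed x, y, z axes, in that order (R = Rz(yaw) Ry(pitch) Rx(roll)).
In Python, from workcell import env gives the robot as it stands.
- The arm moves only by the tool arm_command, never from a script. Its argument "motion" is a list of rows, each an object with "offset": the shift along the tool's x, y, z in m, a list of three; "spin": the turn about the tool's z in rad. In form: [{"offset": [tx, ty, tz], "spin": spin}, ...]. A call has 1 to 5 rows; each row shifts and turns the commanded pose from where the row before left it, along the tool's axes as they then stand; what a row does not reach is not made up. A row lasts 1/8 s, in which the tool goes at most 62.5 mm and 10.7 degrees, less where a joint would pass 70% of its speed; a pose out of reach is approached as far as the arm can. A call with a gripper value outside its range is refused whole. "jaw" is the finger opening in m, from 0 to 0.0912, set as the call begins (left out, the last holds). The fingers move at their own pace and stop on an object; "newtons" is the grip in N (left out, the last holds). Time passes only in rows, so rows that do not move let the fingers close. It gives the time, the measured TCP pose, the force, the opening and the grip force at its end, in the units of the state.
- env.state(): the state, without advancing time (a new reading comes with each control period).
- env.grab_frame(name): name is "scene" or "side" or "wrist"; returns (picture, depth): 480x640x3 uint8, blue, green, red; 480x640 float32, mm along the optical axis (not along the pixel's ray), 0 where there is no reading.
- env.camera_model(name): a dict with "fx", "fy", "cx", "cy" (pixels), "eye" and "rotation" of the camera in the world; the wrist camera has in their place "hand_eye" (4x4, takes a point from camera to tool coordinates, whose origin is the TCP and whose axes are the flange's). Camera axes: x right, y down, z forward; pixel columns grow to the right and rows downward; lengths in mm; the calibration is good to about 2 mm. A picture is of the moment at which its call begins: read the wrist's pose just before it. camera_model takes no time and is no camera call.
- env.job_done(): hands the job in; it is judged then, once.
Trained networks look in the newest picture that a camera, given by its name, has taken for a name from the list of things; names that differ only in an ending like _2 or _b are one class to them, and where a whole thing is asked for, a point or a joint stands for the part that bears it (a point fixed in the world has none). Each returns a list of dicts, best first, with "score" (0 to 1); they miss things now and then, are a little off and sometimes report something else, mostly with a low value. They report only what shows in the picture. A call takes as long as a camera call. They do not tell look-alikes from the thing itself.
- env.boxes_of(camera, target): "bbox" ([left, top, right, bottom] in pixels, round what is visible of it).
- env.pinpoint(camera, target): "location" ([column, row] in pixels: a listed point, or the origin of a listed thing).
The state is a dict: "time_s": time; "qpos": joint angles; "qvel": joint speeds; "effort": joint torques, N m; "ee_pos": TCP position; "ee_rot": TCP orientation; "force": force on the tool from outside, world axes, zero at the start; "torque": the same for the moment, N m; "gripper_width": finger opening in mm; "gripper_force": force on a finger pad.
Only numpy, scipy, OpenCV 4.12 (cv2) and the standard library are available. Lean on these libraries where they do the work, as an engineer would, in place of code of your own. Each camera call takes 0.05 s, during which the arm holds its last target. There are 200 camera calls.

## Working session

There is one attempt and no reset: what is moved stays moved. The work goes in short steps, Python scripts to look and compute and a tool call to move; the robot and the scene stay as the last step left them, time stands still between calls to the robot, and variables do not carry over. Pictures are saved under pics/ and viewed, at most 10 in all, crops included, and the job is handed in when it is done.

Besides the shell and the picture viewer there is one more tool, called after "Call:" as name(argument=value, ...), one argument or row to a line, values as JSON. arm_command: Moves the arm, as the interface text tells. Its arguments: {"type":"object","properties":{"motion":{"type":"array"},"jaw":{"type":"number"},"newtons":{"type":"number"}},"required":["motion"]}

```bash
mkdir -p pics
cat > h.py <<'E'
from workcell import env
import numpy as np, cv2
from scipy.spatial.transform import Rotation as R
def cam(name):
    m=env.camera_model(name)
    if 'hand_eye' in m:
        s=env.state(); T=np.eye(4); T[:3,:3]=R.from_euler('xyz',s['ee_rot'],degrees=True).as_matrix(); T[:3,3]=s['ee_pos']
        T=T@np.array(m['hand_eye']); return m,T[:3,:3],T[:3,3]
    return m,np.array(m['rotation']),np.array(m['eye'])
def ray(c,px,z):
    m,Rm,e=c; d=Rm@np.array([(px[0]-m['cx'])/m['fx'],(px[1]-m['cy'])/m['fy'],1]); return e+d*(z-e[2])/d[2]
def proj(c,p):
    m,Rm,e=c; q=Rm.T@(np.array(p)-e); return q[:2]/q[2]*[m['fx'],m['fy']]+[m['cx'],m['cy']]
E
python3 - <<'E'
from h import *
print(env.state()); 
for n in ['scene','side']:
    c=cam(n); print(n,c)
    p,d=env.grab_frame(n); cv2.imwrite(f'pics/{n}0.png',p)
    for t in ['knob','control_unit','shaft_tip','panel_centre','off_mark','pointer']:
        print(t,[(np.round(r['location']),round(r['score'],2)) for r in env.pinpoint(n,t)])
E
```

```text
{'time_s': 0.0, 'qpos': array([-6.66944972e+01,  1.83493011e+01,  8.97077879e+01, -5.20814443e-04,
        7.20425399e+01, -1.14594604e+00]), 'qvel': array([-0.02262287, -0.06277945,  0.05304119, -0.00549736, -0.00772674,
        0.02396297]), 'effort': array([-2.33485280e-04, -4.12454188e+01, -2.31973690e+01,  7.27198203e-02,
        4.53135360e-02, -1.41114838e-04]), 'ee_pos': array([ 237.80943782, -522.98112871,  227.13434874]), 'ee_rot': array([-1.79900381e+02, -1.49743140e-03,  2.44516085e+01]), 'force': array([ 0.66102923, -0.27190776,  0.25005898]), 'torque': array([0.01200032, 0.00794891, 0.0244158 ]), 'gripper_force': 0.0, 'gripper_width': 91.31225980735779}
scene ({'fx': 608.5163597306921, 'fy': 608.5163597306921, 'cx': 314.0513146972642, 'cy': 238.13357654600364, 'eye': array([-336.30546664,  579.87069912, 1038.41591168]), 'rotation': array([-134.13576121,    0.7756372 , -116.73932797])}, array([-134.13576121,    0.7756372 , -116.73932797]), array([-336.30546664,  579.87069912, 1038.41591168]))
knob [(array([480., 236.]), 0.76), (array([307., 248.]), 0.65), (array([131., 3
[... 386 characters left out ...]
25088, 'fy': 542.7454396125088, 'cx': 328.0140183593986, 'cy': 239.74476360390557, 'eye': array([ -62.88967402, 1280.29050001, 1048.10134936]), 'rotation': array([-126.53883719,    0.75845801, -152.62505402])}, array([-126.53883719,    0.75845801, -152.62505402]), array([ -62.88967402, 1280.29050001, 1048.10134936]))
knob [(array([226., 350.]), 0.65), (array([308., 260.]), 0.63), (array([405., 208.]), 0.54)]
control_unit [(array([366., 226.]), 0.89)]
shaft_tip [(array([368., 201.]), 0.81)]
panel_centre [(array([366., 207.]), 0.8)]
off_mark [(array([368., 213.]), 0.83), (array([306., 257.]), 0.41)]
pointer [(array([232., 341.]), 0.76), (array([315., 258.]), 0.58), (array([415., 211.]), 0.55)]
```

```bash
sed -i "s/return m,np.array(m\['rotation'\])/return m,R.from_euler('xyz',m['rotation'],degrees=True).as_matrix()/" h.py
python3 - <<'E'
from h import *
c=cam('scene')
for px in [(480,236),(307,248),(131,305)]: print(px,ray(c,px,0))
print(ray(c,(411,207),95),ray(c,(416,218),70),ray(c,(407,226),70),ray(c,(409,241),0))
c=cam('side')
for px in [(226,350),(308,260),(405,208)]: print(px,ray(c,px,0))
print(ray(c,(368,201),95),ray(c,(366,207),70),ray(c,(368,213),70),ray(c,(366,226),0))
E
```

```text
(480, 236) [ 444.82305911 -252.60392289    0.        ]
(307, 248) [603.23924483 141.30076769   0.        ]
(131, 305) [623.43958323 565.74457638   0.        ]
[526.36825699 -94.80719566  95.        ] [ 510.73539694 -101.43507018   70.        ] [497.22773062 -67.54765413  70.        ] [510.18087833 -89.40074926   0.        ]
(226, 350) [615.90777422 566.27387585   0.        ]
(308, 260) [606.95017366 151.37013428   0.        ]
(405, 208) [ 443.71770841 -255.62229096    0.        ]
[ 520.50604796 -102.33853483   95.        ] [ 526.78000856 -102.16812248   70.        ] [506.43853769 -72.6048754   70.        ] [521.28363454 -94.76659808   0.        ]
```

View pics/scene0.png

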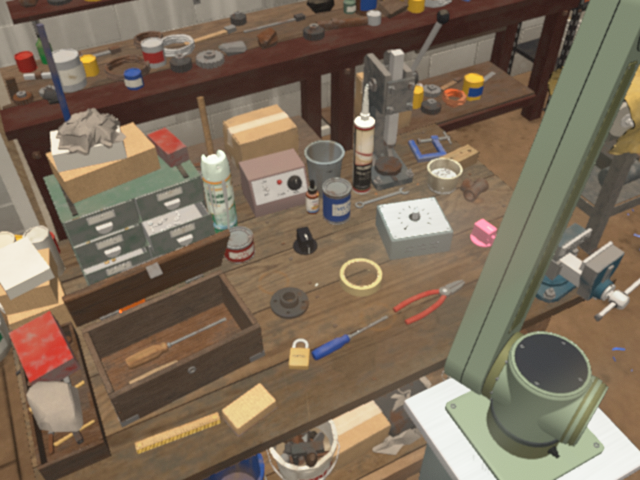

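Look-alikes: the black knob at (306,240), a pink one at (483,232), and an orange one at (131,305). By the description I choose the black one, and check it in a close crop.

Run:
```python
from h import *
a=cv2.imread('pics/scene0.png');b=cv2.imread('pics/side0.png')
u=lambda i,x,y,w=35:cv2.resize(i[y-w:y+w,x-w:x+w],(400,400),interpolation=cv2.INTER_CUBIC)
cv2.imwrite('pics/c1.png',cv2.hconcat([u(a,306,242),u(b,308,255)]))
print(np.array(env.camera_model('wrist')['hand_eye']).round(2), {k:env.camera_model('wrist')[k] for k in('fx','cx','cy')})
```

```text
[[  -0.     -0.97   -0.26   72.01]
 [   1.     -0.     -0.      0.95]
 [  -0.     -0.26    0.97 -156.56]
 [   0.      0.      0.      1.  ]] {'fx': 392.511864098029, 'cx': 316.56172605460847, 'cy': 239.38241887017867}
```

View pics/c1.png

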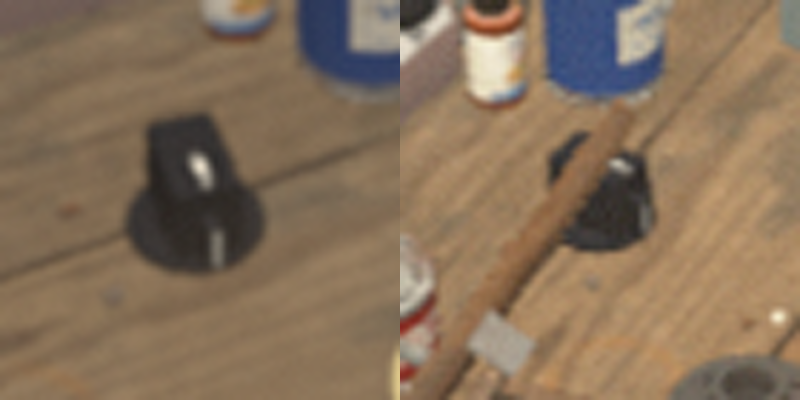

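The chosen thing is the black knob: skirt down, white line on its nose toward lower right in the scene crop (pixel ≈(311,256)). Next I fly by the unit for a wrist view, then go on to the knob.

```bash
cat >> h.py <<'E'
def plan(pos,yaw,n):
    s=env.state(); p=np.array(s['ee_pos']); y=np.radians(s['ee_rot'][2]); Y=np.radians(yaw); Y=y+(Y-y+np.pi)%(2*np.pi)-np.pi
    rows=[]; P=np.array(pos,float)
    for i in range(n):
        d=(P-p)/(n-i); o=np.round([d@[np.cos(y),np.sin(y),0],d@[np.sin(y),-np.cos(y),0],-d[2]],0 if n>3 else 1)
        sp=np.round(-(Y-y)/(n-i),2 if n>3 else 3)
        p=p+o[0]*np.array([np.cos(y),np.sin(y),0])+o[1]*np.array([np.sin(y),-np.cos(y),0])-[0,0,o[2]]; y-=sp
        rows.append({'offset':[float(round(v/1000,4)) for v in o],'spin':float(sp)})
    import json
    for k in range(0,n,5): print(json.dumps(rows[k:k+5]))
    print('end',p,np.degrees(y))
E
python3 - <<'E'
from h import *
c=cam('scene')
a=ray(c,(307,246),0);b=ray(c,(311,256),3);print(a,b,np.degrees(np.arctan2(*(b-a)[1::-1])))
print('can',ray(c,(337,218),0),ray(c,(336,182),100),'bottle',ray(c,(312,212),0))
plan([520,-97,205],60,10)
E
```

```text
[609.36836806 138.27652306   0.        ] [572.09910912 146.01113429   3.        ] 168.27565142113
can [664.44444439  26.27007289   0.        ] [684.45883327  19.71761903 100.        ] bottle [714.26705393  72.21659055   0.        ]
[{"offset": [0.043, -0.027, 0.002], "spin": -0.06}, {"offset": [0.045, -0.025, 0.002], "spin": -0.06}, {"offset": [0.046, -0.022, 0.002], "spin": -0.06}, {"offset": [0.048, -0.019, 0.002], "spin": -0.06}, {"offset": [0.049, -0.016, 0.003], "spin": -0.06}]
[{"offset": [0.049, -0.013, 0.002], "spin": -0.06}, {"offset": [0.05, -0.01, 0.003], "spin": -0.07}, {"offset": [0.051, -0.007, 0.002], "spin": -0.06}, {"offset": [0.051, -0.003, 0.003], "spin": -0.07}, {"offset": [0.051, 0.0, 0.002], "spin": -0.06}]
end [520.22601564 -96.6332219  205.00945024] 59.97700113486923
```

Call:
arm_command(
  motion=[
    {"offset":[0.043,-0.027,0.002],"spin":-0.06},
    {"offset":[0.045,-0.025,0.002],"spin":-0.06},
    {"offset":[0.046,-0.022,0.002],"spin":-0.06},
    {"offset":[0.048,-0.019,0.002],"spin":-0.06},
    {"offset":[0.049,-0.016,0.003],"spin":-0.06},
  ],
  jaw=0.07,
)

```text
time_s: 1.32
ee_pos: [379.9, -308.0, 217.2]
ee_rot: [179.9, -0.0, 41.7]
force: [0.4, -0.7, -0.2]
gripper_width: 69.9
gripper_force: 0.0
```

Call:
arm_command(
  motion=[
    {"offset":[0.049,-0.013,0.002],"spin":-0.06},
    {"offset":[0.05,-0.01,0.003],"spin":-0.07},
    {"offset":[0.051,-0.007,0.002],"spin":-0.06},
    {"offset":[0.051,-0.003,0.003],"spin":-0.07},
    {"offset":[0.051,0.0,0.002],"spin":-0.06},
  ],
)

```text
time_s: 1.95
ee_pos: [521.1, -95.1, 205.0]
ee_rot: [180.0, 0.0, 60.1]
force: [0.2, 0.4, -0.5]
gripper_width: 69.7
gripper_force: 0.0
```

Call:
arm_command(
  motion=[
    {"offset":[0,0,0],"spin":0},
    {"offset":[0,0,0],"spin":0},
  ],
)

```text
time_s: 2.2
ee_pos: [519.8, -96.9, 204.8]
ee_rot: [-180.0, 0.0, 60.0]
force: [-0.0, 0.6, -0.4]
gripper_width: 69.7
gripper_force: 0.0
```

Run:
```python
from h import *
s=env.state();print(s['time_s'],s['ee_pos'],s['ee_rot'])
c=cam('wrist')
p,d=env.grab_frame('wrist'); cv2.imwrite('pics/w1.png',p); np.save('w1.npy',d)
for t,z in [('shaft_tip',95),('panel_centre',70),('off_mark',73),('control_unit',0)]:
    print(t,[(np.round(r['location'],1),round(r['score'],2),ray(c,r['location'],z).round(1)) for r in env.pinpoint('wrist',t)][:2])
# corners of panel by depth: height map
m,Rm,e=c; v,u=np.mgrid[:480,:640]; P=np.stack([(u-m['cx'])/m['fx']*d,(v-m['cy'])/m['fy']*d,d],-1)@Rm.T+e
k=((abs(P[...,2]-70)<6)&(d>0)).astype('uint8'); n,l,st,_=cv2.connectedComponentsWithStats(k); i=1+st[1:,4].argmax()
print('rect',cv2.minAreaRect(P[l==i][:,:2].astype('float32')),P[l==i][:,2].mean())
k=((P[...,2]>85)&(P[...,2]<103)&(d>0)&(np.hypot(P[...,0]-522,P[...,1]+98)<30)); q=P[k]; print('top',len(q),np.percentile(q[:,2],[10,50,90]),q.min(0),q.max(0))
cv2.imwrite('pics/w1c.png',cv2.resize(p[80:400,100:540],(792,576),interpolation=cv2.INTER_CUBIC))
```

```text
2.2 [519.84290881 -96.85455689 204.84942087] [-1.79982711e+02  4.61277720e-02  5.99907860e+01]
shaft_tip [(array([308.7, 241.6]), 0.69, array([515.2, -95.1,  95. ]))]
panel_centre [(array([311.5, 234.4]), 0.97, array([516. , -96.9,  70. ]))]
off_mark [(array([278.3, 218. ]), 0.95, array([501.3, -72.9,  73. ]))]
control_unit [(array([312.5, 213.8]), 0.69, array([517.2, -95. ,   0. ]))]
rect ((515.3729248046875, -97.18580627441406), (148.96194458007812, 130.23361206054688), 74.62635040283203) 70.48342023881668
top 523 [91.01884291 94.62873183 95.67689433] [ 505.17201197 -107.68859302   85.07843943] [524.27061008 -88.32523194  96.80152316]
```

View pics/w1c.png

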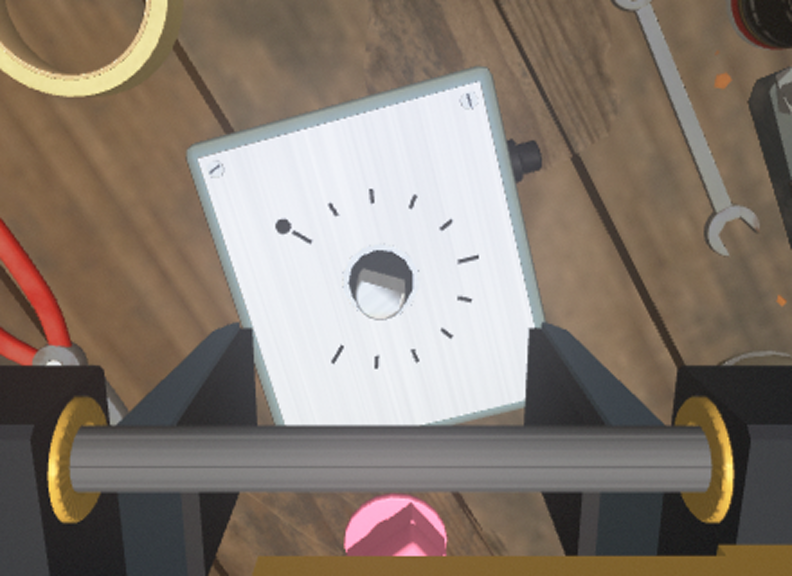

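The wrist crop shows the unit with its panel centre at full-frame pixel (311,234). The D-shaft's flat faces up and slightly right, and the off dot is at crop (283,226). I'll fit the flat's angle and plan the move to the knob.

Run:
```python
from h import *
c=cam('wrist'); p=cv2.imread('pics/w1.png')
# rectify plane z=95 at 10px/mm around the shaft
N=400; x,y=np.meshgrid(np.linspace(495,535,N),np.linspace(-77,-117,N))
m,Rm,e=c; Q=(np.stack([x,y,np.full_like(x,95)],-1)-e)@Rm; mp=(Q[...,:2]/Q[...,2:]*[m['fx'],m['fy']]+[m['cx'],m['cy']]).astype('float32')
r=cv2.remap(p,mp[...,0],mp[...,1],cv2.INTER_CUBIC); g=cv2.cvtColor(r,cv2.COLOR_BGR2GRAY); cv2.imwrite('pics/r1.png',np.hstack([r,cv2.cvtColor(cv2.Canny(g,40,120),8)]))
plan([604,142,135],150,8)
```

```text
[{"offset": [0.031, -0.006, 0.009], "spin": -0.2}, {"offset": [0.032, 0.0, 0.009], "spin": -0.2}, {"offset": [0.031, 0.007, 0.009], "spin": -0.2}, {"offset": [0.029, 0.013, 0.009], "spin": -0.19}, {"offset": [0.026, 0.018, 0.009], "spin": -0.2}]
[{"offset": [0.022, 0.023, 0.008], "spin": -0.19}, {"offset": [0.017, 0.026, 0.009], "spin": -0.2}, {"offset": [0.012, 0.03, 0.008], "spin": -0.19}]
end [604.25916751 141.86808226 135.1440819 ] 149.8279867848711
```

View pics/r1.png

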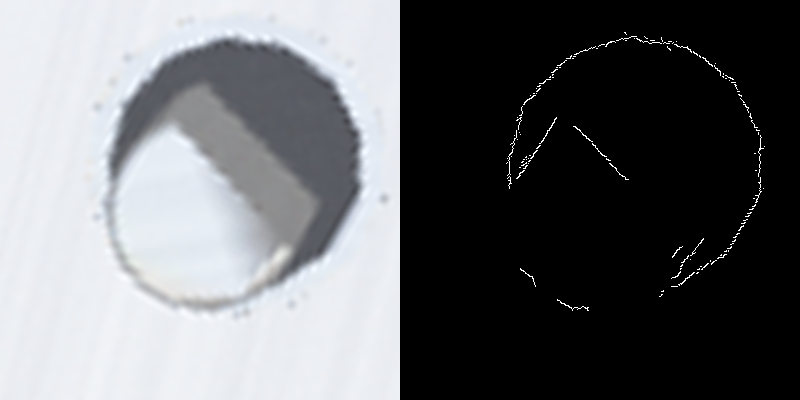

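The flat's normal points at azimuth ≈43°, and the axis is at ≈(515.4, −97.4). Now on to the knob.

Run:
```python
from h import *
plan([604,142,135],150,10)
```

```text
[{"offset": [0.025, -0.005, 0.007], "spin": -0.16}, {"offset": [0.025, -0.001, 0.007], "spin": -0.16}, {"offset": [0.025, 0.003, 0.007], "spin": -0.16}, {"offset": [0.024, 0.007, 0.007], "spin": -0.16}, {"offset": [0.023, 0.011, 0.007], "spin": -0.16}]
[{"offset": [0.021, 0.015, 0.007], "spin": -0.15}, {"offset": [0.018, 0.018, 0.007], "spin": -0.16}, {"offset": [0.015, 0.02, 0.007], "spin": -0.15}, {"offset": [0.012, 0.023, 0.007], "spin": -0.16}, {"offset": [0.009, 0.024, 0.007], "spin": -0.15}]
end [603.63328013 142.13776896 135.1440819 ] 149.82798678487106
```

Call:
arm_command(
  motion=[
    {"offset":[0.025,-0.005,0.007],"spin":-0.16},
    {"offset":[0.025,-0.001,0.007],"spin":-0.16},
    {"offset":[0.025,0.003,0.007],"spin":-0.16},
    {"offset":[0.024,0.007,0.007],"spin":-0.16},
    {"offset":[0.023,0.011,0.007],"spin":-0.16},
  ],
)

```text
time_s: 3.08
ee_pos: [560.8, 22.9, 169.9]
ee_rot: [180.0, 0.0, 106.0]
force: [0.7, 0.5, -0.7]
gripper_width: 70.1
gripper_force: 0.0
```

Call:
arm_command(
  motion=[
    {"offset":[0.021,0.015,0.007],"spin":-0.15},
    {"offset":[0.018,0.018,0.007],"spin":-0.16},
    {"offset":[0.015,0.02,0.007],"spin":-0.15},
    {"offset":[0.012,0.023,0.007],"spin":-0.16},
    {"offset":[0.009,0.024,0.007],"spin":-0.15},
  ],
)

```text
time_s: 3.7
ee_pos: [604.1, 143.2, 134.8]
ee_rot: [180.0, 0.0, 150.1]
force: [-0.0, 0.0, -1.1]
gripper_width: 70.0
gripper_force: 0.0
```

Call:
arm_command(
  motion=[
    {"offset":[0,0,0],"spin":0},
    {"offset":[0,0,0],"spin":0},
  ],
)

```text
time_s: 3.95
ee_pos: [603.5, 142.3, 135.1]
ee_rot: [-180.0, 0.0, 149.8]
force: [0.3, -0.4, -0.3]
gripper_width: 70.1
gripper_force: 0.0
```

Run:
```python
from h import *
s=env.state();print(s['time_s'],s['ee_pos'],s['ee_rot'])
c=cam('wrist')
p,d=env.grab_frame('wrist'); cv2.imwrite('pics/w2.png',p)
for t,z in [('knob',0),('pointer',3)]:
    print(t,[(np.round(r['location'],1),round(r['score'],2),ray(c,r['location'],z).round(1)) for r in env.pinpoint('wrist',t)][:2])
m,Rm,e=c; v,u=np.mgrid[:480,:640]; P=np.stack([(u-m['cx'])/m['fx']*d,(v-m['cy'])/m['fy']*d,d],-1)@Rm.T+e
ok=(d>0)&(np.hypot(P[...,0]-604,P[...,1]-142)<60)&(v<330)
k=ok&(P[...,2]>38)&(P[...,2]<50); q=P[k]; print('top',len(q),np.median(q[:,2]),cv2.minAreaRect(q[:,:2].astype('float32')))
k=ok&(P[...,2]>3.5)&(P[...,2]<50)&(p.max(-1)<90); q=P[k]; print('all',len(q),cv2.minEnclosingCircle(q[:,:2].astype('float32')),q.min(0),q.max(0))
cv2.imwrite('pics/w2c.png',cv2.resize(p[80:400,100:540],(792,576),interpolation=cv2.INTER_CUBIC))
```

```text
3.95 [603.4922315  142.25634272 135.08469333] [-1.79964640e+02  7.82191725e-03  1.49803326e+02]
knob [(array([327.4, 241.6]), 0.63, array([613.9, 144.9,   0. ]))]
pointer [(array([313.4, 202.4]), 0.79, array([581.8, 151.3,   3. ]))]
top 3100 43.67941684142757 ((611.0299682617188, 143.8101043701172), (30.163124084472656, 47.847129821777344), 80.28006744384766)
all 1487 ((609.7843627929688, 144.40992736816406), 30.475727081298828) [579.49010861 114.90941663   3.58604465] [637.82574527 173.19161072  45.83878432]
```

View pics/w2c.png

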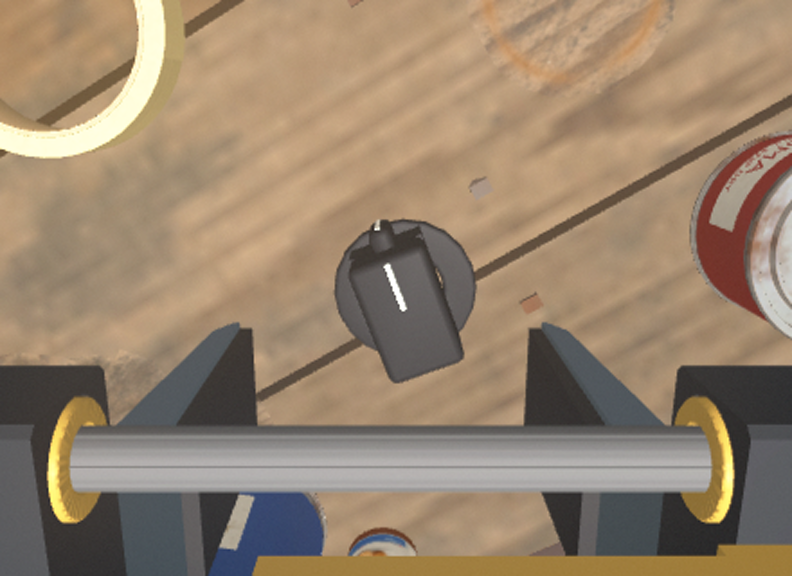

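The wrist view shows the knob at (325,235) in the full frame, with its pointer up and slightly left (azimuth 170°). There are cans to the lower left and to the right, so I check the gripper body's clearance from them.

Run:
```python
from h import *
for n in ['scene','side']:
    c=cam(n); p,d=env.grab_frame(n)
    m,Rm,e=c; v,u=np.mgrid[:480,:640]; P=np.stack([(u-m['cx'])/m['fx']*d,(v-m['cy'])/m['fy']*d,d],-1)@Rm.T+e
    a=np.radians(170.3); ax=np.array([np.cos(a),np.sin(a)]); ay=np.array([np.sin(a),-np.cos(a)])
    w=P[...,:2]-[611,144]; X=w@ax; Y=w@ay
    for lo,hi,nm in[(-180,-40,'neg y'),(40,180,'pos y')]:
        k=(d>0)&(Y>lo)&(Y<hi)&(abs(X)<60)&(P[...,2]>40)&(P[...,2]<130)
        if k.sum(): 
            for z0 in range(40,130,15):
                kk=k&(P[...,2]>=z0)&(P[...,2]<z0+15)
                if kk.sum(): print(n,nm,z0,kk.sum(),'X',X[kk].min().round(),X[kk].max().round(),'Y',Y[kk].min().round(),Y[kk].max().round())
plan([611,144,70],170.3,4)
```

```text
scene neg y 40 102 X -60.0 58.0 Y -180.0 -78.0
scene neg y 55 95 X -60.0 48.0 Y -180.0 -81.0
scene neg y 70 95 X -60.0 47.0 Y -180.0 -81.0
scene neg y 85 86 X -60.0 -43.0 Y -134.0 -81.0
scene neg y 115 1 X 37.0 37.0 Y -40.0 -40.0
scene pos y 40 502 X -60.0 13.0 Y 117.0 180.0
scene pos y 55 2 X -47.0 -27.0 Y 119.0 129.0
scene pos y 115 2 X 8.0 12.0 Y 40.0 41.0
side neg y 40 59 X -58.0 57.0 Y -180.0 -80.0
side neg y 55 54 X -60.0 60.0 Y -180.0 -80.0
side neg y 70 32 X -59.0 60.0 Y -178.0 -78.0
side neg y 85 33 X -60.0 -45.0 Y -114.0 -77.0
side neg y 100 2 X -48.0 -44.0 Y -95.0 -80.0
side neg y 115 2 X 5.0 7.0 Y -44.0 -41.0
side pos y 40 309 X -60.0 11.0 Y 115.0 180.0
side pos y 55 13 X -60.0 9.0 Y 133.0 170.0
side pos y 115 6 X -3.0 13.0 Y 40.0 44.0
[{"offset": [-0.001, 0.001, 0.016], "spin": -0.09}, {"offset": [-0.002, 0.001, 0.016], "spin": -0.09}, {"offset": [-0.002, 0.001, 0.017], "spin": -0.09}, {"offset": [-0.001, 0.001, 0.016], "spin": -0.09}]
end [610.70426112 143.87493781  70.32860285] 170.4736237416721
```

Run:
```python
from h import *
plan([607,144.7,26],170.3,5)
```

```text
[{"offset": [-0.0, 0.001, 0.022], "spin": -0.07}, {"offset": [-0.0, 0.001, 0.022], "spin": -0.07}, {"offset": [-0.001, 0.0, 0.022], "spin": -0.07}, {"offset": [-0.001, 0.001, 0.022], "spin": -0.07}, {"offset": [-0.0, 0.0, 0.021], "spin": -0.08}]
end [606.7911934  144.50064031  26.32860285] 170.4736237416721
```

Call:
arm_command(
  motion=[
    {"offset":[0,0.001,0.022],"spin":-0.07},
    {"offset":[0,0.001,0.022],"spin":-0.07},
    {"offset":[-0.001,0,0.022],"spin":-0.07},
    {"offset":[-0.001,0.001,0.022],"spin":-0.07},
    {"offset":[0,0,0.021],"spin":-0.08},
  ],
)

```text
time_s: 4.82
ee_pos: [607.0, 144.9, 25.5]
ee_rot: [180.0, 0.0, 170.7]
force: [-0.5, 0.8, 0.1]
gripper_width: 70.0
gripper_force: 0.0
```

Call:
arm_command(
  motion=[
    {"offset":[0,0,0],"spin":0},
    {"offset":[0,0,0],"spin":0},
  ],
)

```text
time_s: 5.08
ee_pos: [607.4, 145.3, 26.8]
ee_rot: [180.0, 0.1, 170.5]
force: [0.2, -0.9, -0.2]
gripper_width: 70.0
gripper_force: 0.0
```

Call:
arm_command(
  motion=[
    {"offset":[0,0,0],"spin":0},
    {"offset":[0,0,0],"spin":0},
    {"offset":[0,0,0],"spin":0},
    {"offset":[0,0,0],"spin":0},
  ],
  jaw=0.02,
  newtons=30,
)

```text
time_s: 5.58
ee_pos: [606.8, 145.3, 26.1]
ee_rot: [180.0, 0.0, 170.6]
force: [-0.7, -0.0, -0.8]
gripper_width: 32.9
gripper_force: 0.0
```

Call:
arm_command(
  motion=[
    {"offset":[0,0,0],"spin":0},
    {"offset":[0,0,-0.01],"spin":0},
    {"offset":[0,0,-0.025],"spin":0},
    {"offset":[0,0,-0.05],"spin":0},
    {"offset":[0,0,-0.05],"spin":0},
  ],
)

```text
time_s: 6.2
ee_pos: [606.5, 145.2, 162.5]
ee_rot: [-180.0, -0.0, 170.6]
force: [1.0, -0.4, -0.9]
gripper_width: 29.7
gripper_force: 30.0
```

Run:
```python
from h import *
s=env.state();print({k:s[k] for k in('time_s','ee_pos','ee_rot','force','gripper_width','gripper_force')})
p,d=env.grab_frame('wrist'); 
cv2.imwrite('pics/w3c.png',cv2.resize(p[180:440,180:460],(560,520),interpolation=cv2.INTER_CUBIC))
```

```text
{'time_s': 6.2, 'ee_pos': array([606.46740565, 145.19109213, 162.46340698]), 'ee_rot': array([-1.79979199e+02, -3.06332436e-02,  1.70555728e+02]), 'force': array([ 1.00699318, -0.41776005, -0.92618331]), 'gripper_width': 29.658710325514793, 'gripper_force': 29.999836832284927}
```

View pics/w3c.png

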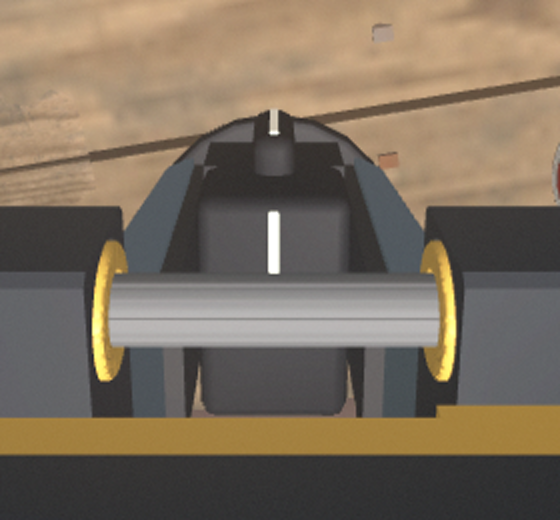

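The knob is held square in the jaws, pointer forward, white line at crop (273,242). I measure its offset in the tool frame with the same camera, so the calibration errors cancel.

Run:
```python
from h import *
p,d=env.grab_frame('wrist'); m=env.camera_model('wrist'); T=np.array(m['hand_eye'])
f=lambda px,z:(lambda dd:T[:3,3]+dd*(z-T[2,3])/dd[2])(T[:3,:3]@np.array([(px[0]-m['cx'])/m['fx'],(px[1]-m['cy'])/m['fy'],1]))
for r in env.pinpoint('wrist','pointer'): print('pointer',r['location'],r['score'],f(r['location'],23.3))
v,u=np.mgrid[:480,:640]; P=np.stack([(u-m['cx'])/m['fx']*d,(v-m['cy'])/m['fy']*d,d],-1)@T[:3,:3].T+T[:3,3]
k=(d>0)&(abs(P[...,2]+17.7)<4)&(abs(P[...,1])<25)&(abs(P[...,0])<35)&(p.max(-1)<110); q=P[k]
print('top',len(q),q.min(0),q.max(0),np.percentile(q,[1,99],axis=0))
# white line on the top (z=-17.7) 
k=(p.min(-1)>180)&(u>290)&(u<340)&(v>220)&(v<320)&(d>0); q=P[k]; print('line',len(q),q.mean(0),q.min(0),q.max(0))
# recheck shaft in w1 in tool frame of that view
a=np.radians(60); S=np.array([515.4,-97.4])
# target
k=np.radians(43); ax=np.array([np.cos(k),np.sin(k)])
plan(list(S+4.1*ax)+[162],43,14)
```

```text
top 5846 [-28.63150205 -24.9476233  -21.69528311] [ 19.70469447  24.85778484 -13.70551525] [[-27.60425203 -21.92549403 -21.11339928]
 [ 19.14947955  21.68993723 -14.15029841]]
line 190 [ 11.86253381  -0.87540162 -18.55161874] [  4.47109571  -1.84333235 -77.40363757] [32.99927378  0.08961272  1.30186476]
[{"offset": [0.004, -0.018, 0.0], "spin": 0.16}, {"offset": [0.001, -0.018, 0.0], "spin": 0.16}, {"offset": [-0.002, -0.018, 0.0], "spin": 0.16}, {"offset": [-0.005, -0.018, 0.0], "spin": 0.16}, {"offset": [-0.008, -0.016, 0.0], "spin": 0.16}]
[{"offset": [-0.011, -0.015, 0.0], "spin": 0.16}, {"offset": [-0.013, -0.013, 0.0], "spin": 0.16}, {"offset": [-0.015, -0.011, 0.0], "spin": 0.16}, {"offset": [-0.016, -0.009, 0.0], "spin": 0.16}, {"offset": [-0.017, -0.006, 0.001], "spin": 0.16}]
[{"offset": [-0.018, -0.003, 0.0], "spin": 0.16}, {"offset": [-0.018, 0.0, 0.001], "spin": 0.16}, {"offset": [-0.018, 0.003, 0.0], "spin": 0.15}, {"offset": [-0.018, 0.006, 0.001], "spin": 0.16}]
end [518.27448141 -94.44743561 161.77041001] 42.78907265514203
```

Run:
```python
from h import *
plan([519.2,-95.2,132],43,14)
```

```text
[{"offset": [0.003, -0.018, 0.002], "spin": 0.16}, {"offset": [0.001, -0.018, 0.002], "spin": 0.16}, {"offset": [-0.002, -0.018, 0.002], "spin": 0.16}, {"offset": [-0.005, -0.018, 0.002], "spin": 0.16}, {"offset": [-0.008, -0.017, 0.002], "spin": 0.16}]
[{"offset": [-0.011, -0.015, 0.003], "spin": 0.16}, {"offset": [-0.013, -0.013, 0.002], "spin": 0.16}, {"offset": [-0.015, -0.011, 0.003], "spin": 0.16}, {"offset": [-0.016, -0.008, 0.002], "spin": 0.16}, {"offset": [-0.017, -0.006, 0.003], "spin": 0.16}]
[{"offset": [-0.018, -0.003, 0.002], "spin": 0.16}, {"offset": [-0.018, 0.0, 0.003], "spin": 0.16}, {"offset": [-0.018, 0.003, 0.002], "spin": 0.15}, {"offset": [-0.018, 0.006, 0.003], "spin": 0.16}]
end [519.53232639 -95.17906075 131.77041001] 42.78907265514203
```

Call:
arm_command(
  motion=[
    {"offset":[0.003,-0.018,0.002],"spin":0.16},
    {"offset":[0.001,-0.018,0.002],"spin":0.16},
    {"offset":[-0.002,-0.018,0.002],"spin":0.16},
    {"offset":[-0.005,-0.018,0.002],"spin":0.16},
    {"offset":[-0.008,-0.017,0.002],"spin":0.16},
  ],
)

```text
time_s: 6.98
ee_pos: [572.6, 58.9, 149.3]
ee_rot: [-179.8, -0.1, 124.4]
force: [-0.3, -1.0, -0.9]
gripper_width: 29.8
gripper_force: 30.0
```

Call:
arm_command(
  motion=[
    {"offset":[-0.011,-0.015,0.003],"spin":0.16},
    {"offset":[-0.013,-0.013,0.002],"spin":0.16},
    {"offset":[-0.015,-0.011,0.003],"spin":0.16},
    {"offset":[-0.016,-0.008,0.002],"spin":0.16},
    {"offset":[-0.017,-0.006,0.003],"spin":0.16},
  ],
)

```text
time_s: 7.6
ee_pos: [541.7, -27.1, 136.5]
ee_rot: [-179.8, 0.0, 78.6]
force: [-0.9, -0.1, -1.4]
gripper_width: 29.6
gripper_force: 30.0
```

Call:
arm_command(
  motion=[
    {"offset":[-0.018,-0.003,0.002],"spin":0.16},
    {"offset":[-0.018,0,0.003],"spin":0.16},
    {"offset":[-0.018,0.003,0.002],"spin":0.15},
    {"offset":[-0.018,0.006,0.003],"spin":0.16},
    {"offset":[0,0,0],"spin":0},
  ],
)

```text
time_s: 8.22
ee_pos: [516.3, -96.1, 126.7]
ee_rot: [-179.8, 0.1, 42.8]
force: [0.3, 0.7, -1.4]
gripper_width: 29.9
gripper_force: 30.0
```

Call:
arm_command(
  motion=[
    {"offset":[0,0,0],"spin":0},
    {"offset":[0,0,0],"spin":0},
  ],
)

```text
time_s: 8.48
ee_pos: [517.9, -94.9, 127.8]
ee_rot: [-180.0, 0.0, 42.9]
force: [0.1, 0.2, -0.9]
gripper_width: 30.2
gripper_force: 30.0
```

Run:
```python
from h import *
s=env.state();print({k:s[k] for k in('time_s','ee_pos','ee_rot','force','gripper_width')})
plan([519.2,-95.2,124],43,1)
for n in ['scene','side']:
    env.grab_frame(n); c=cam(n)
    for t,z in [('shaft_tip',95),('knob',105.7),('pointer',108.7)]: print(n,t,[(np.round(r['location']),round(r['score'],2),ray(c,r['location'],z).round(1)) for r in env.pinpoint(n,t)][:3])
```

```text
{'time_s': 8.475, 'ee_pos': array([517.91036317, -94.9377691 , 127.82737332]), 'ee_rot': array([-1.79989468e+02,  1.49971190e-03,  4.29001019e+01]), 'force': array([ 0.08818127,  0.23210758, -0.94498398]), 'gripper_width': 30.185171795028687}
[{"offset": [0.0008, 0.0011, 0.0038], "spin": -0.002}]
end [519.24519091 -95.19898722 124.02737332] 43.01469342798755
scene shaft_tip [(array([413., 210.]), 0.65, array([516.4, -93.3,  95. ]))]
scene knob [(array([417., 206.]), 0.6, array([ 513.2, -102. ,  105.7])), (array([131., 305.]), 0.56, array([526.1, 566.3, 105.7]))]
scene pointer [(array([403., 202.]), 0.78, array([535.5, -77.9, 108.7])), (array([144., 299.]), 0.57, array([525.8, 540.2, 108.7])), (array([409., 241.]), 0.23, array([422.8, -19.1, 108.7]))]
side shaft_tip [(array([369., 202.]), 0.84, array([ 515.2, -100.9,   95. ]))]
side knob [(array([226., 348.]), 0.87, array([549.7, 634.3, 105.7])), (array([406., 208.]), 0.67, array([ 391.8, -103. ,  105.7])), (array([373., 200.]), 0.57, array([ 504.1, -101.1,  105.7]))]
side pointer [(array([230., 341.]), 0.86, array([554.8, 612.6, 108.7])), (array([418., 210.]), 0.6, array([ 351.5, -105.7,  108.7])), (array([362., 199.]), 0.42, array([533.9, -83.8, 108.7]))]
```

Call:
arm_command(
  motion=[
    {"offset":[0.0008,0.0011,0.002],"spin":0},
    {"offset":[0,0,0.002],"spin":0},
    {"offset":[0,0,0.001],"spin":0},
    {"offset":[0,0,0.001],"spin":0},
    {"offset":[0,0,0],"spin":0},
  ],
)

```text
time_s: 9.5
ee_pos: [519.1, -95.9, 121.9]
ee_rot: [-180.0, 0.0, 42.8]
force: [0.5, 0.6, -0.7]
gripper_width: 29.8
gripper_force: 30.0
```

Call:
arm_command(
  motion=[
    {"offset":[0,0,0.001],"spin":0},
    {"offset":[0,0,0.001],"spin":0},
    {"offset":[0,0,0],"spin":0},
  ],
)

```text
time_s: 9.88
ee_pos: [519.2, -95.8, 120.0]
ee_rot: [180.0, -0.0, 42.8]
force: [-0.1, -0.0, -0.6]
gripper_width: 30.1
gripper_force: 30.0
```

Call:
arm_command(
  motion=[
    {"offset":[0,0,0.001],"spin":0},
    {"offset":[0,0,0.001],"spin":0},
    {"offset":[0,0,0],"spin":0},
  ],
)

```text
time_s: 10.25
ee_pos: [518.9, -95.2, 117.7]
ee_rot: [-179.9, -0.0, 42.8]
force: [0.7, 2.5, -0.5]
gripper_width: 30.0
gripper_force: 30.0
```

Call:
arm_command(
  motion=[
    {"offset":[0,0,0.001],"spin":0},
    {"offset":[0,0,0.001],"spin":0},
    {"offset":[0,0,0.001],"spin":0},
    {"offset":[0,0,0],"spin":0},
  ],
)

```text
time_s: 10.75
ee_pos: [518.7, -95.0, 114.7]
ee_rot: [-179.9, -0.0, 42.8]
force: [0.0, 4.2, 0.5]
gripper_width: 29.9
gripper_force: 30.0
```

Call:
arm_command(
  motion=[
    {"offset":[0,0,0.001],"spin":0},
    {"offset":[0,0,0.001],"spin":0},
    {"offset":[0,0,0.001],"spin":0},
    {"offset":[0,0,0],"spin":0},
  ],
)

```text
time_s: 11.25
ee_pos: [518.7, -95.0, 111.7]
ee_rot: [-179.9, -0.0, 42.8]
force: [-0.0, 5.4, -0.3]
gripper_width: 29.8
gripper_force: 30.0
```

Call:
arm_command(
  motion=[
    {"offset":[0.0004,-0.0005,0.001],"spin":0},
    {"offset":[0,0,0.001],"spin":0},
    {"offset":[0,0,0.001],"spin":0},
    {"offset":[0,0,0],"spin":0},
  ],
)

```text
time_s: 11.75
ee_pos: [518.7, -94.8, 108.6]
ee_rot: [-179.9, 0.0, 42.8]
force: [-1.1, 5.7, -0.2]
gripper_width: 29.6
gripper_force: 30.0
```

```bash
python3 -c "
from h import *
s=env.state();print(s['ee_pos'],s['force'],s['torque'])"
```

```text
[518.65900552 -94.84754728 108.64998533] [-1.10027306  5.74442762 -0.21754661] [0.93158635 0.24709409 0.00097764]
```

Call:
arm_command(
  motion=[
    {"offset":[0.0004,-0.0006,0.001],"spin":0},
    {"offset":[0,0,0.001],"spin":0},
    {"offset":[0,0,0],"spin":0},
  ],
)

```text
time_s: 12.12
ee_pos: [518.6, -94.8, 107.0]
ee_rot: [180.0, 0.0, 42.8]
force: [-2.6, 2.0, 2.9]
gripper_width: 29.8
gripper_force: 30.0
```

Call:
arm_command(
  motion=[
    {"offset":[0,0,0.001],"spin":0},
    {"offset":[0,0,0.001],"spin":0},
    {"offset":[0,0,0],"spin":0},
  ],
)

```text
time_s: 12.5
ee_pos: [518.6, -94.7, 104.5]
ee_rot: [-180.0, 0.1, 42.8]
force: [-2.7, 1.1, -0.3]
gripper_width: 29.7
gripper_force: 30.0
```

Call:
arm_command(
  motion=[
    {"offset":[0,0,0.0005],"spin":0},
    {"offset":[0,0,0.0005],"spin":0},
    {"offset":[0,0,0],"spin":0},
  ],
)

```text
time_s: 12.88
ee_pos: [518.7, -94.7, 103.8]
ee_rot: [-180.0, 0.0, 42.8]
force: [-3.1, 0.5, 0.5]
gripper_width: 29.9
gripper_force: 30.0
```

Call:
arm_command(
  motion=[
    {"offset":[0,0,0.0005],"spin":0},
    {"offset":[0,0,0.0005],"spin":0},
    {"offset":[0,0,0.0005],"spin":0},
    {"offset":[0,0,0],"spin":0},
  ],
)

```text
time_s: 13.38
ee_pos: [518.7, -94.6, 102.1]
ee_rot: [-180.0, 0.0, 42.8]
force: [-4.5, -1.8, -1.9]
gripper_width: 29.8
gripper_force: 30.0
```

Call:
arm_command(
  motion=[
    {"offset":[0,0,0.0005],"spin":0},
    {"offset":[0,0,0.0005],"spin":0},
    {"offset":[0,0,0],"spin":0},
  ],
)

```text
time_s: 13.75
ee_pos: [518.9, -94.5, 101.1]
ee_rot: [-180.0, 0.0, 42.8]
force: [-3.5, -0.7, -3.7]
gripper_width: 29.9
gripper_force: 30.0
```

Call:
arm_command(
  motion=[
    {"offset":[0,0,0.0005],"spin":0},
    {"offset":[0,0,0.0005],"spin":0},
    {"offset":[0,0,0],"spin":0},
  ],
)

```text
time_s: 14.12
ee_pos: [519.1, -94.3, 100.5]
ee_rot: [-180.0, -0.0, 42.8]
force: [-4.0, 0.2, -2.2]
gripper_width: 29.9
gripper_force: 30.0
```

Call:
arm_command(
  motion=[
    {"offset":[0,0,0.0005],"spin":0},
    {"offset":[0,0,0.0005],"spin":0},
    {"offset":[0,0,0],"spin":0},
  ],
)

```text
time_s: 14.5
ee_pos: [519.1, -94.3, 99.6]
ee_rot: [180.0, -0.0, 42.8]
force: [-3.8, 0.7, -0.0]
gripper_width: 29.5
gripper_force: 30.0
```

Call:
arm_command(
  motion=[
    {"offset":[0,0,0.0005],"spin":0},
    {"offset":[0,0,0],"spin":0},
  ],
)

```text
time_s: 14.75
ee_pos: [519.1, -94.3, 99.0]
ee_rot: [180.0, -0.0, 42.8]
force: [-4.2, 1.6, -0.0]
gripper_width: 29.7
gripper_force: 30.0
```

Call:
arm_command(
  motion=[
    {"offset":[0,0,0.0005],"spin":0},
    {"offset":[0,0,0],"spin":0},
  ],
)

```text
time_s: 15.0
ee_pos: [519.1, -94.3, 98.5]
ee_rot: [180.0, -0.0, 42.8]
force: [-3.7, 2.6, -0.8]
gripper_width: 29.6
gripper_force: 30.0
```

Call:
arm_command(
  motion=[
    {"offset":[0,0,0.0005],"spin":0},
    {"offset":[0,0,0],"spin":0},
  ],
)

```text
time_s: 15.25
ee_pos: [519.0, -94.4, 98.0]
ee_rot: [-180.0, -0.0, 42.8]
force: [-3.4, 2.7, 1.0]
gripper_width: 29.7
gripper_force: 30.0
```

Call:
arm_command(
  motion=[
    {"offset":[0,0,0.0005],"spin":0},
    {"offset":[0,0,0.0005],"spin":0},
    {"offset":[0,0,0],"spin":0},
  ],
)

```text
time_s: 15.62
ee_pos: [519.0, -94.4, 97.5]
ee_rot: [180.0, -0.0, 42.8]
force: [-4.3, 3.6, 4.8]
gripper_width: 30.0
gripper_force: 30.0
```

Run:
```python
from h import *
s=env.state();print(s['ee_pos'],s['force'],s['torque'])
p,d=env.grab_frame('wrist'); m=env.camera_model('wrist'); T=np.array(m['hand_eye'])
v,u=np.mgrid[:480,:640]; P=np.stack([(u-m['cx'])/m['fx']*d,(v-m['cy'])/m['fy']*d,d],-1)@T[:3,:3].T+T[:3,3]
k=(d>0)&(abs(P[...,0]-14)<4)&(abs(P[...,1]+1)<8); print('bar top tool z',np.median(P[k],axis=0), 'world z',s['ee_pos'][2]-np.median(P[k][:,2]))
k=(d>0)&(abs(P[...,0]-55)<8)&(abs(P[...,1])<20); print('panel world z',s['ee_pos'][2]-np.median(P[k][:,2]))
cv2.imwrite('pics/w4c.png',cv2.resize(p[130:430,160:480],(640,600),interpolation=cv2.INTER_CUBIC))
```

```text
[519.04160972 -94.36289365  97.52313798] [-4.28243859  3.59279936  4.79635654] [0.60370922 0.83610371 0.0109608 ]
bar top tool z [ 14.23753696  -0.90243072 -17.85573131] world z 115.3788692922343
panel world z 70.60789935780701
```

View pics/w4c.png

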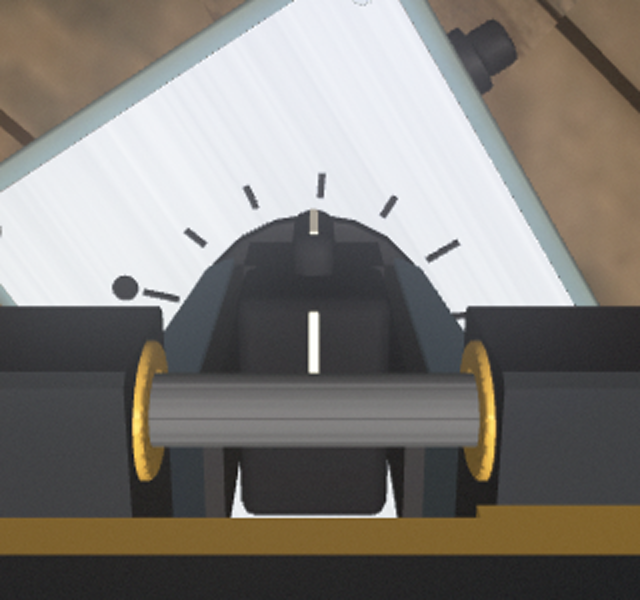

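The knob is seated: its skirt is against the washer at 4.8 N, and the snap pulled in at about TCP z 101. The pointer is at crop (313,220), with the off mark to its left at (162,294). I relieve the side load, then turn anticlockwise about the shaft.

Call:
arm_command(
  motion=[
    {"offset":[0,-0.0009,0],"spin":0},
    {"offset":[0,0,-0.0004],"spin":0},
    {"offset":[0,0,0],"spin":0},
  ],
)

```text
time_s: 16.05
ee_pos: [519.0, -94.3, 97.7]
ee_rot: [179.9, -0.0, 42.8]
force: [-2.3, 1.1, 3.1]
gripper_width: 30.3
gripper_force: 30.0
```

Call:
arm_command(
  motion=[
    {"offset":[0,-0.0004,0],"spin":-0.1},
    {"offset":[0,-0.0004,0],"spin":-0.1},
    {"offset":[0,-0.0004,0],"spin":-0.1},
    {"offset":[0,-0.0004,0],"spin":-0.1},
    {"offset":[0,0,0],"spin":0},
  ],
)

```text
time_s: 16.68
ee_pos: [517.7, -92.8, 97.6]
ee_rot: [179.9, -0.0, 65.6]
force: [-1.2, 1.8, 4.5]
gripper_width: 29.8
gripper_force: 30.0
```

```bash
python3 -c "
from h import *
s=env.state();print(s['ee_pos'],s['ee_rot'],s['force'],s['torque'])"
```

```text
[517.71130381 -92.81368354  97.62727789] [ 1.79923275e+02 -3.03921252e-02  6.56334026e+01] [-1.22507569  1.80993163  4.48544196] [ 0.30831803  0.34019606 -0.02929647]
```

Call:
arm_command(
  motion=[
    {"offset":[0,-0.0004,0],"spin":-0.1},
    {"offset":[0,-0.0004,0],"spin":-0.1},
    {"offset":[0,-0.0004,0],"spin":-0.1},
    {"offset":[0,-0.0004,0],"spin":-0.1},
    {"offset":[0,0,0],"spin":0},
  ],
)

```text
time_s: 17.3
ee_pos: [515.9, -92.2, 97.6]
ee_rot: [179.9, -0.0, 88.5]
force: [-1.8, 2.8, 4.8]
gripper_width: 30.4
gripper_force: 30.0
```

Call:
arm_command(
  motion=[
    {"offset":[0,-0.0004,0],"spin":-0.1},
    {"offset":[0,-0.0004,0],"spin":-0.1},
    {"offset":[0,-0.0004,0],"spin":-0.1},
    {"offset":[0,-0.0004,0],"spin":-0.1},
    {"offset":[0,0,0],"spin":0},
  ],
)

```text
time_s: 17.92
ee_pos: [514.1, -92.3, 97.6]
ee_rot: [180.0, -0.0, 111.4]
force: [-2.9, 3.5, 5.5]
gripper_width: 29.6
gripper_force: 30.0
```

```bash
python3 -c "
from h import *
s=env.state();print(s['ee_pos'],s['ee_rot'],s['force'],s['torque'])"
```

```text
[514.07064031 -92.27867258  97.56195816] [ 1.79973593e+02 -2.34807483e-02  1.11390297e+02] [-2.94190918  3.53474397  5.54270679] [ 0.60876027  0.39023156 -0.04674148]
```

8° remain; I go in small steps, watching for the stop.

Call:
arm_command(
  motion=[
    {"offset":[0,-0.0003,0],"spin":-0.07},
    {"offset":[0,-0.0002,0],"spin":-0.05},
    {"offset":[0,0,0],"spin":0},
    {"offset":[0,0,0],"spin":0},
  ],
)

```text
time_s: 18.42
ee_pos: [513.5, -92.5, 97.6]
ee_rot: [180.0, -0.0, 118.2]
force: [-2.5, 3.1, 5.3]
gripper_width: 30.0
gripper_force: 30.0
```

```bash
python3 -c "
from h import *
s=env.state();print(s['ee_pos'],s['ee_rot'],s['force'],s['torque'])"
```

```text
[513.52308116 -92.45252703  97.55981841] [ 1.79980102e+02 -2.92386242e-02  1.18233909e+02] [-2.52344507  3.11604269  5.34932583] [ 0.6348991   0.46369214 -0.00779548]
```

Call:
arm_command(
  motion=[
    {"offset":[0,0,0],"spin":-0.02},
    {"offset":[0,0,0],"spin":0},
    {"offset":[0,0,0],"spin":0},
  ],
)

```text
time_s: 18.8
ee_pos: [513.4, -92.5, 97.5]
ee_rot: [180.0, -0.0, 119.4]
force: [-3.1, 3.6, 6.1]
gripper_width: 30.2
gripper_force: 30.0
```

```bash
python3 -c "
from h import *
s=env.state();print(s['ee_pos'],s['ee_rot'],s['force'],s['torque'])"
```

```text
[513.41384251 -92.45759675  97.52678036] [ 1.79993945e+02 -3.63869812e-02  1.19379976e+02] [-3.14709345  3.55103725  6.13214766] [ 0.63344773  0.42482503 -0.03935623]
```

Call:
arm_command(
  motion=[
    {"offset":[0,0,0],"spin":-0.03},
    {"offset":[0,0,0],"spin":0},
    {"offset":[0,0,0],"spin":0},
  ],
)

```text
time_s: 19.18
ee_pos: [513.3, -92.5, 97.6]
ee_rot: [-180.0, -0.0, 121.1]
force: [-3.1, 2.1, 5.7]
gripper_width: 29.8
gripper_force: 30.0
```

Run:
```python
from h import *
s=env.state();print(s['ee_pos'],s['ee_rot'],s['force'],s['torque'])
p,d=env.grab_frame('wrist')
cv2.imwrite('pics/w5c.png',cv2.resize(p[150:350,200:440],(720,600),interpolation=cv2.INTER_CUBIC))
```

```text
[513.32602344 -92.50652122  97.56937817] [-1.79995942e+02 -3.58086659e-02  1.21103222e+02] [-3.08599693  2.06694764  5.6804198 ] [ 0.5549454   0.5815092  -0.04377308]
```

View pics/w5c.png

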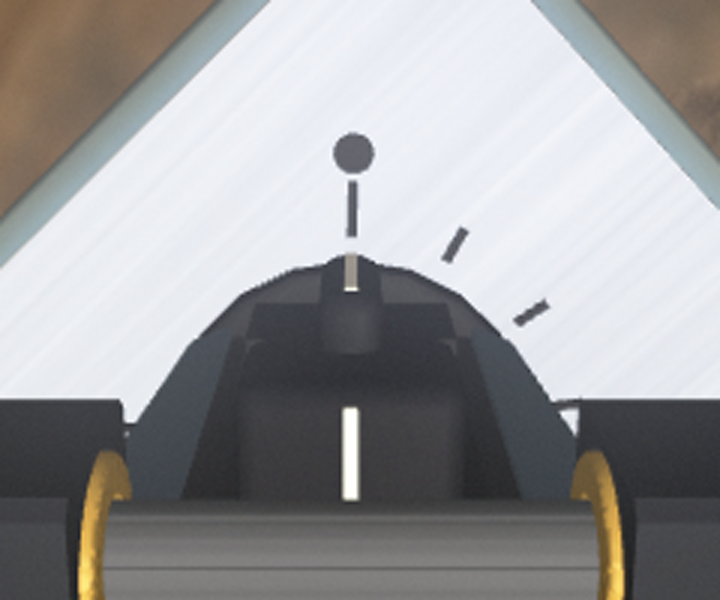

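The pointer at crop (351,260) lines up with the off mark (352,210) and dot (354,153). One small nudge will feel for the stop before I let go.

Call:
arm_command(
  motion=[
    {"offset":[0,0,0],"spin":-0.02},
    {"offset":[0,0,0],"spin":0},
    {"offset":[0,0,0],"spin":0},
  ],
)

```text
time_s: 19.6
ee_pos: [513.2, -92.5, 97.6]
ee_rot: [-180.0, -0.0, 122.2]
force: [-4.0, 4.6, 7.0]
gripper_width: 30.2
gripper_force: 30.0
```

Run:
```python
from h import *
s=env.state();print(s['ee_pos'],s['ee_rot'],s['force'],s['torque'])
```

```text
[513.21940459 -92.52099781  97.55046999] [-1.79986569e+02 -4.04257757e-02  1.22248546e+02] [-3.96225594  4.56720032  6.97448423] [ 0.57304056  0.55558396 -0.06474734]
```

Call:
arm_command(
  motion=[
    {"offset":[0,0,-0.0005],"spin":0},
    {"offset":[0,0,0],"spin":0},
  ],
)

```text
time_s: 19.85
ee_pos: [513.2, -92.5, 97.6]
ee_rot: [-180.0, -0.0, 122.3]
force: [-2.2, 3.2, 3.0]
gripper_width: 29.7
gripper_force: 30.0
```

Call:
arm_command(
  motion=[
    {"offset":[0,0,0],"spin":0},
    {"offset":[0,0,0],"spin":0},
    {"offset":[0,0,0],"spin":0},
    {"offset":[0,0,0],"spin":0},
    {"offset":[0,0,0],"spin":0},
  ],
  jaw=0.065,
)

```text
time_s: 20.48
ee_pos: [513.6, -92.9, 97.9]
ee_rot: [180.0, 0.0, 122.4]
force: [-0.6, -0.4, 0.4]
gripper_width: 64.9
gripper_force: 0.0
```

Call:
arm_command(
  motion=[
    {"offset":[0,0,-0.01],"spin":0},
    {"offset":[0,0,-0.03],"spin":0},
    {"offset":[0,0,-0.04],"spin":0},
    {"offset":[0,0,-0.03],"spin":0},
    {"offset":[0,0,0],"spin":0},
  ],
)

```text
time_s: 21.1
ee_pos: [515.1, -93.1, 210.8]
ee_rot: [179.7, 0.3, 122.4]
force: [-0.2, -0.1, 0.7]
gripper_width: 64.6
gripper_force: 0.0
```

Call:
arm_command(
  motion=[
    {"offset":[0,0,0],"spin":0},
    {"offset":[0,0,0],"spin":0},
  ],
)

```text
time_s: 21.35
ee_pos: [512.7, -92.6, 206.5]
ee_rot: [-179.9, -0.1, 122.4]
force: [0.1, 0.1, -1.0]
gripper_width: 65.0
gripper_force: 0.0
```

Run:
```python
from h import *
s=env.state();print(s['time_s'],s['ee_pos'],s['ee_rot'],s['force'],s['gripper_width'])
c=cam('wrist'); p,d=env.grab_frame('wrist')
m,Rm,e=c; v,u=np.mgrid[:480,:640]; P=np.stack([(u-m['cx'])/m['fx']*d,(v-m['cy'])/m['fy']*d,d],-1)@Rm.T+e
r=np.hypot(P[...,0]-515.4,P[...,1]+97.4); ok=(d>0)&(v<330)
k=ok&(r<28)&(P[...,2]>110)&(P[...,2]<122); q=P[k]; print('bar',np.median(q[:,2]),cv2.minAreaRect(q[:,:2].astype('float32')))
k=ok&(r>40)&(r<60)&(abs(P[...,2]-70)<6); print('panel',np.median(P[k][:,2]))
k=ok&(r>22)&(r<28)&(P[...,2]>74)&(P[...,2]<86); print('skirt top',np.median(P[k][:,2]),k.sum())
for t,z in [('pointer',76),('off_mark',73)]: print(t,[(x['location'],x['score'],ray(c,x['location'],z)) for x in env.pinpoint('wrist',t)][:1])
cv2.imwrite('pics/w6c.png',cv2.resize(p[100:340,180:480],(750,600),interpolation=cv2.INTER_CUBIC))
```

```text
21.35 [512.69087626 -92.63944552 206.49461045] [-1.79879257e+02 -1.06735066e-01  1.22430390e+02] [ 0.06674415  0.0669882  -1.00554726] 65.01366384183632
bar 115.79892927080188 ((515.5493774414062, -97.01661682128906), (30.061540603637695, 48.603023529052734), 31.207473754882812)
panel 70.6109852280465
skirt top 77.99231881965804 990
pointer [([320.2, 197.8], 0.92, array([500.02659252, -68.73829699,  76.        ]))]
off_mark [([317.6, 202.6], 0.9, array([500.58566049, -73.19005831,  73.        ]))]
```

View pics/w6c.png

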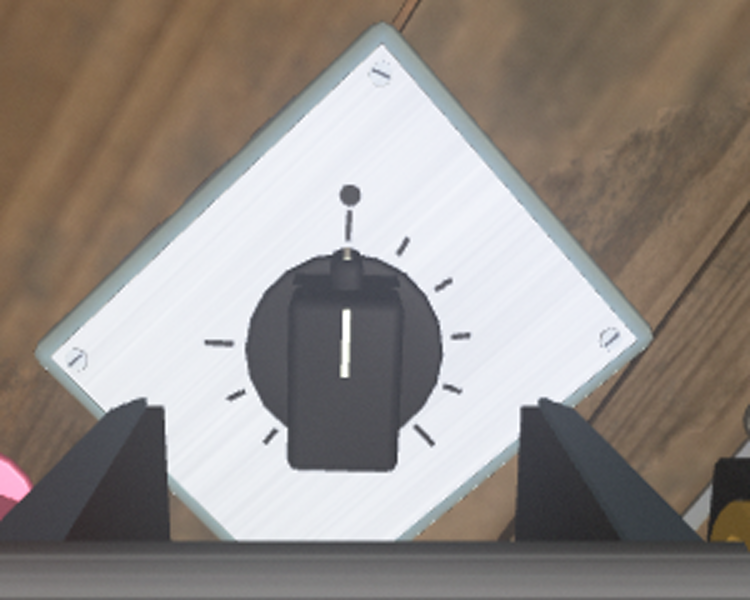

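The knob sits down on the panel with its bar top 45 mm above it. The pointer at crop (347,255) lines up with the off mark (349,225) and dot (350,195), and the gripper is clear. I hand the job in.

```bash
python3 -c "
from h import *
print(env.job_done())"
```

```text
the job is handed in; nothing more can be done
None
```

I pushed the knob onto the shaft until it snapped home (highest force I read was about 7 N), turned it anticlockwise until its pointer lined up with the off dot (within about 2°; I felt no clear stop), released it, and handed the job in at about 21 s, with no verdict returned.

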